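# Restack the nested hardware bins on their ledges

### The job

One of the three stack-nest bins on the workbench has sunk nested into another and hides what is in it. Make one tower of three where the bottom bin of that pair stands: lift the nested bin out and set it back half a turn round so that it rests on the ledges, then set the third bin on top of it, half a turn from the middle one, also resting level on the ledges. Keep the bins upright so nothing spills, do not shift the bottom bin noticeably, and leave the glue bottle, the tin and the sanding block where they are.

Things in the scene. Friction and masses are not known exactly. Their poses are not given: they have to be found in the camera images.
- binA: Bottom bin of the nested pair, on the bench; steel hinges in it; 0.5-0.95 kg. All three bins are alike: plain grey plastic, 150 long (x) x 62 wide (y) x 56 tall, origin at the centre of the underside, z up, +x to the front. Collar z 24..56: outside 150 x 62, plumb sides 3 thick, ends 5, open top. Foot z 0..24, narrower: 109 x 49. Outside the front rim: a pull lip, 14 out, 34 wide.
- binB: Bin nested in binA, the same way round; shape and axes as binA; dowels in it; 0.2-0.4 kg. Goes on binA's ledges. While nested its collar is all above binA's rim: grip it across its 62 width. Each bin's ledges: inside the collar's ends, 12 deep, tops at z 50, 6 below the rim; ONE mid front (16 wide), TWO in the back corners (|y| 12.5..28).
- binC: Third bin, alone on the bench at any yaw; shape and axes as binA; round wooden knobs in it; 0.2-0.4 kg. Goes on top, on binB's ledges. Each bin's lugs: 12 out from the foot's ends, z 0..6; TWO at the front (|y| 12.5..24.5), ONE mid back (16 wide). They miss the ledges below if set the same way round, and land on them if half a turn round.
- binA_lip (a point): Middle of binA's pull lip, at (82, 0, 54) in binA's frame: marks its front.
- binB_lip (a point): Middle of binB's pull lip, at (82, 0, 54) in its frame. Same way round as the bin below, a bin nests: its underside only 32 above the other's. Half a turn round, lip over the other's back: 50 above, on the ledges.
- binC_lip (a point): Middle of binC's pull lip, at (82, 0, 54) in its frame. A bin on the ledges is centred over the one below with about 3.5 play each way; its collar then stands clear above the lower rim.
- glue: White glue bottle standing upright close to the nested pair, 56 across, 150 tall; origin at the centre of its underside. Leave alone.
- tin: Steel tin standing close to the nested pair, 72 across, 85 tall; origin at the centre of its underside. Leave alone.
- sander: Cork sanding block with a red face underneath, lying beside binC, 100 (x) x 50 (y) x 26 tall; origin at the centre of its underside. Leave alone.
Things that resemble listed ones, but are neither listed nor needed, are in the scene too. What is shaped like the binB but blue or purple is not meant. Leave any yellow look-alike of the binA alone.

How it is judged:
By the outcome, as a careful person would: the job done as asked, in the order asked, and still so for the second after the job is handed in, with the robot touching nothing.
It also fails if it takes over 72 s, if anything falls off the work surface, if the arm or the gripper's body presses on something with over 40 N, if the wrist force passes 120 N, or if a joint passes its speed limit or range.

### The arm

A 6-joint arm with a two-finger parallel gripper is mounted at the origin on the work surface. World frame = base frame: x ahead of the robot, y to its left, z up, the work surface at z = 0. Lengths are in m, angles in rad, forces in N, time in s.
With the tool pointing down it reaches from about 0.275 to 0.75 m from the base axis. Payload 10.2 kg.
Tool frame: the origin (TCP) lies at the very end of the fingers, on their centre line; the grasp point (between the pads) lies 19 mm behind it; z points along the fingers, y is the direction in which the jaws open and shut (so a half turn about z gives the same grasp; the last joint's range is limited). The gripper opens to 88 mm and grips with 3 to 60 N. Pads are 18 mm wide; open, the fingers measure 123 mm over their backs; the gripper's body (75 mm by 187 mm) begins 45 mm behind the grasp point.
Start: joints at [-1.569, 0.313, 1.498, -0, 1.331, -0.223], TCP at [0.117, -0.512, 0.239] pointing down, gripper open.
Joint ranges: [-2.94, 2.94], [-0.97, 2.17], [0.19, 2.56], [-1.23, 4.37], [0.02, 3.11], [-2.88, 2.88]. Speed limits (rad/s): [2.39, 2.39, 3.01, 3.14, 3.14, 3.14].

### API

Orientations are given as a unit quaternion [w, x, y, z].
In Python, from station import ctrl, cams, job gives the robot as it stands.
- The arm moves only by the tool servo_tool, never from a script. Its argument "moves" is text: rows parted by semicolons, each of 7 numbers parted by spaces: the shift along the tool's x, y, z in mm, then the turn, a rotation vector about the tool's x, y, z in rad, then the finger opening in mm, from 0 to 88.1. A call has 1 to 12 rows; each row is the pose to reach, as a shift and turn from the pose measured when the call began, along the tool's axes at that moment; what a row does not reach only later rows make up. A row lasts 1/10 s, in which the tool goes at most 50 mm and 8.59 degrees, less where a joint would pass 70% of its speed; a pose out of reach is approached as far as the arm can. A call with a gripper value outside its range is refused whole. The fingers move at their own pace and stop on an object; "newtons" is the grip in N (left out, the last holds). Time passes only in rows, so rows that repeat a pose let the fingers close. It gives the time, the measured TCP pose, the force and the opening at its end, in the units of the state.
- ctrl.read_state(): the state, without advancing time (a new reading comes with each control period).
- cams.read_camera(name): name is "scene" or "top"; returns a dict with "frame" (420x560x3 uint8, blue, green, red), "depth" (420x560 float32, m along the optical axis (not along the pixel's ray), 0 where there is no reading), "fx", "fy", "cx", "cy" (pixels), "xyz" and "attitude" of the camera in the world. Camera axes: x right, y down, z forward; pixel columns grow to the right and rows downward; lengths in m; the calibration is good to about 2 mm. A picture is of the moment at which its call begins.
- job.sign_off(): hands the job in, once; it reports no verdict.
The state is a dict: "clock": time; "q": joint angles; "qvel": joint speeds; "joint_torque": joint torques, N m; "tcp_pos": TCP position; "eef_rot": TCP orientation; "force": force on the tool from outside, world axes, zero at the start; "wrist_torque": the same for the moment, N m; "finger_gap": finger opening in m.
Only numpy, scipy, OpenCV 4.12 (cv2) and the standard library are available. Lean on these libraries where they do the work, as an engineer would, in place of code of your own. Each camera call takes 0.05 s, during which the arm holds its last target. There are 200 camera calls.

## Working session

There is one attempt and no reset: what is moved stays moved. The work goes in short steps, Python scripts to look and compute and a tool call to move; the robot and the scene stay as the last step left them, time stands still between calls to the robot, and variables do not carry over. Pictures are saved under pics/ and viewed, about 8 in all and at most 12, crops included, and the job is handed in when it is done.

Besides the shell and the picture viewer there is one more tool, called after "Emit:" as name(argument=value, ...) on one line, values as JSON. servo_tool: Moves the arm, as the interface text tells. Its arguments: {"type":"object","properties":{"moves":{"type":"string"},"newtons":{"type":"number"}},"required":["moves"]}

```bash
mkdir -p pics
cat > h.py <<'E'
import numpy as np, cv2
from scipy.spatial.transform import Rotation as R
from station import ctrl, cams, job
def rot(a):
    a=np.array(a,float)
    return a if a.shape==(3,3) else R.from_quat(a[[1,2,3,0]]).as_matrix()
def shot(n):
    c=cams.read_camera(n); d=c['depth']; v,u=np.mgrid[:d.shape[0],:d.shape[1]]
    p=np.stack([(u-c['cx'])/c['fx']*d,(v-c['cy'])/c['fy']*d,d],-1)
    c['P']=p@rot(c['attitude']).T+np.array(c['xyz']); c['P'][d==0]=np.nan
    return c
E
python3 - <<'E'
from h import *
for n in('top','scene'):
    c=shot(n); cv2.imwrite(f'pics/{n}0.png',cv2.resize(c['frame'],(784,588)))
    print(n,c['xyz'],c['attitude'],c['fx'],c['cx'],c['cy'])
print(ctrl.read_state())
E
```

```text
top [ 0.36198731 -0.03424736  1.12234396] [ 0.06380337 -0.7042912   0.7051926  -0.0510532 ] 454.4954739789531 273.31434538548245 202.65502876906882
scene [ 1.06022746 -0.42943356  1.02752955] [-0.27506855  0.85732644  0.4113455  -0.14185751] 410.4286001909289 279.804701070071 206.3113961241902
{'clock': 0.1, 'q': array([-1.56940615e+00,  3.13404178e-01,  1.49830923e+00,  1.10660467e-05,
        1.33099953e+00, -2.23377352e-01]), 'qvel': array([-0.00191783, -0.00112016, -0.00204986,  0.00122842,  0.00039749,
       -0.00108401]), 'joint_torque': array([ 4.35266513e-03, -4.02803028e+01, -2.52642220e+01,  6.96597970e-02,
        3.42144328e-02, -5.89885781e-05]), 'tcp_pos': array([ 0.11701398, -0.51158736,  0.23823264]), 'eef_rot': array([-5.56099264e-04,  9.93691580e-01,  1.12146020e-01,  6.73854145e-05]), 'force': array([ 0.59953789, -0.1693691 , -0.5497454 ]), 'wrist_torque': array([-0.03834593, -0.00490059,  0.01958357]), 'finger_gap': 0.08806764975013374}
```

View pics/top0.png

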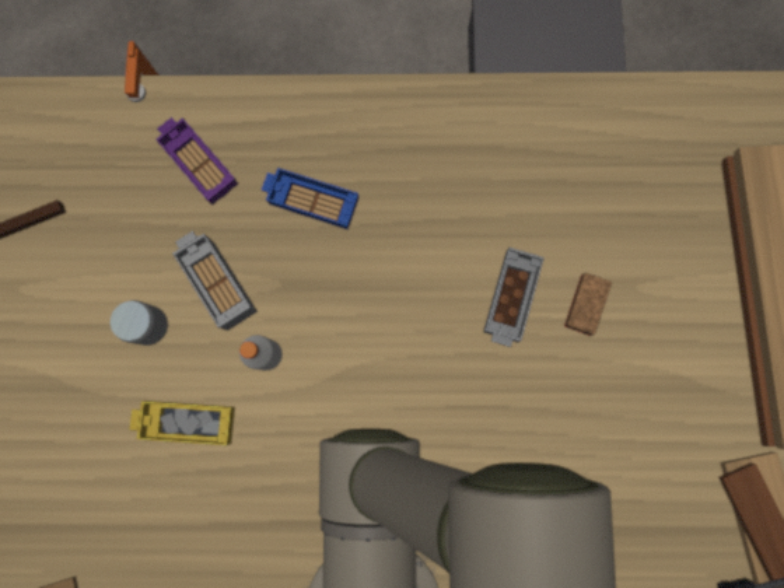

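View pics/scene0.png

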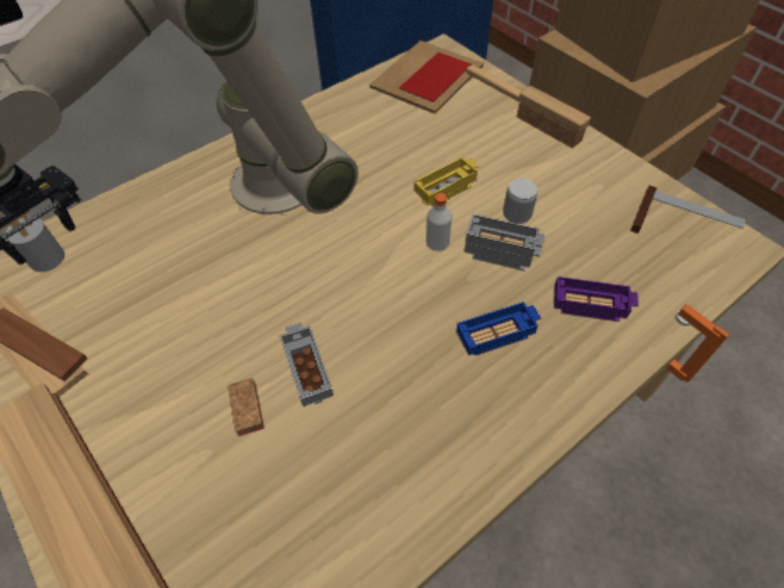

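The top view shows the grey nested pair near (215,280) with its lip at (187,242), and binC near (515,297) with its lip at (502,340), both in pixels of the enlarged picture. The tin is at (135,322) and the glue at (258,352). Next I'll measure them by depth and ray casting.

```bash
cat >> h.py <<'E'
def pts(c,xy,r,zl,zh):
    P=c['P'].reshape(-1,3); 
    m=(np.hypot(P[:,0]-xy[0],P[:,1]-xy[1])<r)&(P[:,2]>zl)&(P[:,2]<zh); return P[m]
def rect(p):
    (cx,cy),(w,h),a=cv2.minAreaRect((p[:,:2]*1000).astype(np.float32))
    if w<h: w,h,a=h,w,a+90
    return np.round([cx,cy,w,h,a],1)
def binpose(p):
    "long axis, lip end, from rim points; returns (centre mm, yaw of +x deg, length/width)"
    r=rect(p); a=np.radians(r[4]); e=np.array([np.cos(a),np.sin(a)]); n=np.array([-e[1],e[0]])
    q=p[:,:2]*1000-r[:2]; s=q@e; t=q@n; L=r[2]/2
    w=[np.ptp(t[s>L-9]),np.ptp(t[s<-L+9])]
    if w[1]<w[0]: e=-e
    return dict(c=np.round(r[:2]-7*e,1),yaw=round(float(np.degrees(np.arctan2(e[1],e[0]))),1),LW=r[2:4],endw=np.round(w,0),zmed=np.median(p[:,2]).round(4))
E
python3 - <<'E'
from h import *
for n in('top','scene'):
    c=shot(n)
    g=c
    if n=='top':
        P=c['P']
        px=lambda u,v:P[int(v/1.4),int(u/1.4)]
        a=px(215,283)[:2]; b=px(515,297)[:2]; t=px(135,322); gl=px(265,352); s=px(588,303); print(a,b,t,gl,s)
    A=pts(c,a,.1,.078,.096); B=pts(c,b,.1,.046,.064)
    # keep grey only is implied by height; report
    print(n,'pair',len(A),binpose(A)); print(n,'C',len(B),binpose(B))
    print('Aside',pts(c,a,.1,.05,.06).mean(0))
    T=pts(c,t[:2],.06,.078,.092); print('tin',rect(T),len(T))
    G=pts(c,gl[:2],.07,.05,.16); print('glue',rect(G),len(G),G[:,2].max())
    G=pts(c,gl[:2],.07,.138,.16); print('gluetop',rect(G),len(G))
    S=pts(c,s[:2],.08,.02,.03); print('sander',rect(S),len(S))
E
```

```text
[0.54102301 0.2755749 ] [ 0.52066639 -0.24504301] [0.46969957 0.39480685 0.08222   ] [0.41970042 0.17231486 0.10747635] [ 0.50854729 -0.37009152  0.02333847]
top pair 561 {'c': array([540. , 269.7]), 'yaw': 33.5, 'LW': array([165.3,  62.9]), 'endw': array([34., 62.]), 'zmed': np.float64(0.0862)}
top C 522 {'c': array([ 521.1, -238. ]), 'yaw': 162.8, 'LW': array([164.3,  62.8]), 'endw': array([33., 62.]), 'zmed': np.float64(0.0539)}
Aside [0.54366895 0.27440948 0.0548336 ]
tin [472.2 401.9  65.1  64.5   1.9] 647
glue [421.1 188.7  54.2  53.6  21.6] 541 0.1547575422863271
gluetop [421.4 189.4  25.1  24.3  47.2] 125
sander [ 508.2 -372.6  100.8   50.6  158.9] 833
scene pair 306 {'c': array([541.4, 269. ]), 'yaw': 33.1, 'LW': array([163.5,  66.8]), 'endw': array([38., 65.]), 'zmed': np.float64(0.0826)}
scene C 316 {'c': array([ 521.3, -239. ]), 'yaw': 162.8, 'LW': array([166.7,  62. ]), 'endw': array([33., 62.]), 'zmed': np.float64(0.0515)}
Aside [0.54333391 0.27266464 0.05487637]
tin [475.5 400.4  65.   63.8 137.3] 211
glue [429.2 181.8  55.6  42.7  43.2] 406 0.1505560422831984
gluetop [422.9 187.7  25.5  23.9 106.1] 58
sander [ 509.7 -373.7  101.4   50.   159.2] 575
```

All sizes match: 165 x 63 with the lip, and the rims at 86 and 54. The fused poses are A/B at (540.5, 269.5) with yaw 33.4°, and C at (521.2, -238.4) with yaw 162.8°. Turning on the spot clears the tin and the glue.

```bash
cat >> h.py <<'E'
def go(x,y,z,yaw):
    "tool-frame shift (mm) and rotvec to reach TCP at x,y,z mm, tool down, tool x at yaw deg"
    s=ctrl.read_state(); M=rot(s['eef_rot']); c,n=np.cos(np.radians(yaw)),np.sin(np.radians(yaw))
    T=np.array([[c,n,0],[n,-c,0],[0,0,-1]]); d=M.T@(np.array([x,y,z])-1000*s['tcp_pos'])
    print('shift',d.round(1),'rot',R.from_matrix(M.T@T).as_rotvec().round(4),'q',s['q'].round(2),'t',s['clock'],'F',s['force'].round(1),'tcp',(1000*s['tcp_pos']).round(1),'gap',round(s['finger_gap']*1000,1))
E
python3 -c "
from h import *
go(540.5,269.5,180,33.4)"
```

```text
shift [ 586.9 -667.    59. ] rot [-7.000e-04 -3.000e-04 -3.581e-01] q [-1.57  0.31  1.5   0.    1.33 -0.22] t 0.2 F [ 0.2 -0.3 -0.4] tcp [ 117.  -511.6  238.4] gap 87.8
```

Emit:
servo_tool(moves="587 -667 0 0 0 -0.358 88;587 -667 0 0 0 -0.358 88;587 -667 0 0 0 -0.358 88;587 -667 0 0 0 -0.358 88;587 -667 0 0 0 -0.358 88;587 -667 0 0 0 -0.358 88;587 -667 0 0 0 -0.358 88;587 -667 0 0 0 -0.358 88;587 -667 0 0 0 -0.358 88;587 -667 0 0 0 -0.358 88;587 -667 0 0 0 -0.358 88;587 -667 0 0 0 -0.358 88", newtons=40)

```text
clock: 1.4
tcp_pos: [0.4035, 0.0179, 0.239]
eef_rot: [-0.0, 0.958, 0.287, 0.0]
force: [0.9, -1.0, 1.1]
finger_gap: 0.088
```

```bash
python3 -c "
from h import *
go(540.5,269.5,180,33.4)"
```

```text
shift [ 252.8 -134.6   59.2] rot [-0.0001 -0.0007  0.0001] q [-0.25  0.04  1.83  0.    1.28  0.74] t 1.4 F [ 0.9 -1.   1.1] tcp [403.5  17.9 239. ] gap 88.0
```

Emit:
servo_tool(moves="253 -135 0 0 0 0 88;253 -135 0 0 0 0 88;253 -135 0 0 0 0 88;253 -135 0 0 0 0 88;253 -135 0 0 0 0 88;253 -135 0 0 0 0 88;253 -135 30 0 0 0 88;253 -135 59 0 0 0 88;253 -135 80 0 0 0 88;253 -135 100 0 0 0 88;253 -135 110 0 0 0 88;253 -135 110 0 0 0 88")

```text
clock: 2.6
tcp_pos: [0.5399, 0.2698, 0.1281]
eef_rot: [-0.0, 0.958, 0.287, -0.001]
force: [-0.1, -0.0, -0.3]
finger_gap: 0.0881
```

```bash
python3 -c "
from h import *
go(540.5,269.5,61,33.4)
c=shot('top'); cv2.imwrite('pics/t1.png',cv2.resize(c['frame'][120:270,60:260],(800,600)))
"
```

```text
shift [ 0.4  0.6 67.1] rot [-0.0008  0.0016  0.0001] q [0.27 0.58 1.39 0.   1.17 1.26] t 2.6 F [-0.1 -0.  -0.3] tcp [539.9 269.8 128.1] gap 88.1
```

View pics/t1.png

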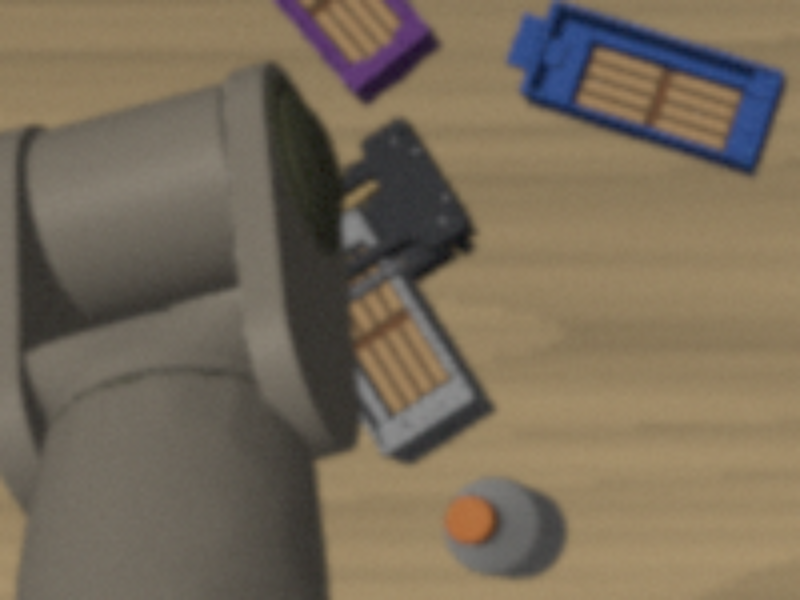

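The gripper is over the pair at about (410,250) in the crop, with its jaws across the width and the glue clear at (510,530).

Emit:
servo_tool(moves="0 1 20 0 0 0 88;0 1 40 0 0 0 88;0 1 55 0 0 0 88;0 1 67 0 0 0 88;0 1 67 0 0 0 88;0 1 67 0 0 0 88;0 1 67 0 0 0 45;0 1 67 0 0 0 45;0 1 67 0 0 0 45;0 1 67 0 0 0 45;0 1 67 0 0 0 45;0 1 67 0 0 0 45", newtons=30)

```text
clock: 3.85
tcp_pos: [0.5411, 0.2693, 0.0628]
eef_rot: [-0.0, 0.958, 0.287, 0.0]
force: [-1.4, 0.4, 4.3]
finger_gap: 0.0615
```

Emit:
servo_tool(moves="0 0 -3 0 0 0 45;0 0 -8 0 0 0 45;0 0 -14 0 0 0 45;0 0 -20 0 0 0 45;0 0 -28 0 0 0 45;0 0 -36 0 0 0 45;0 0 -46 0 0 0 45;0 0 -56 0 0 0 45;0 0 -66 0 0 0 45;0 0 -76 0 0 0 45;0 0 -80 0 0 0 45;0 0 -80 0 0 0 45", newtons=40)

```text
clock: 5.05
tcp_pos: [0.5413, 0.2693, 0.1434]
eef_rot: [-0.0, 0.958, 0.287, 0.001]
force: [1.5, 1.0, -2.8]
finger_gap: 0.0617
```

```bash
python3 -c "
from h import *
go(540.5,269.5,140,33.4)
c=shot('scene'); cv2.imwrite('pics/s1.png',cv2.resize(c['frame'][90:240,270:470],(800,600)))
"
```

```text
shift [-0.6 -0.7  3.4] rot [ 0.0002 -0.002   0.0001] q [0.27 0.57 1.37 0.   1.2  1.26] t 5.05 F [ 1.5  1.  -2.8] tcp [541.3 269.3 143.4] gap 61.7
```

View pics/s1.png

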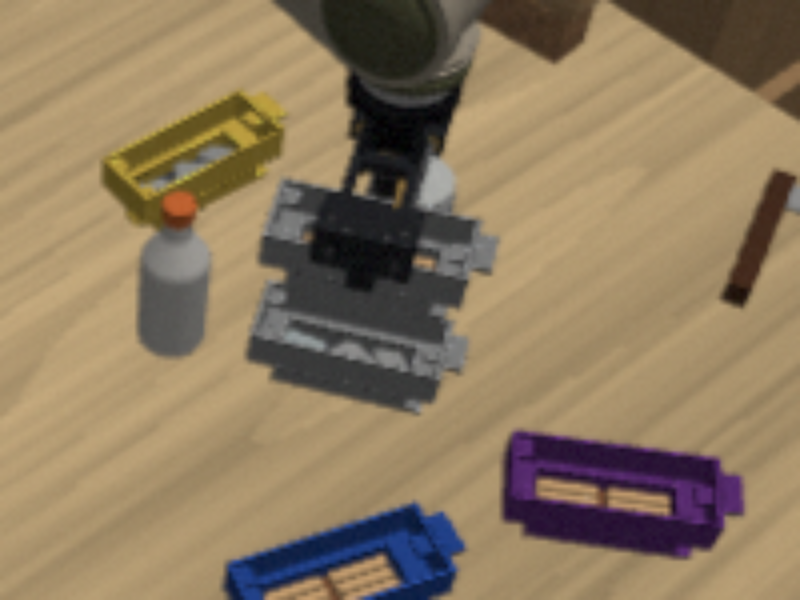

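The bin is out and looks level. A still stands below with its hinges at (370,345) in the crop. Next comes the half turn.

Emit:
servo_tool(moves="0 0 0 0 0 -0.06 45;0 0 0 0 0 -0.18 45;0 0 0 0 0 -0.32 45;0 0 0 0 0 -0.46 45;0 0 0 0 0 -0.6 45;0 0 0 0 0 -0.74 45;0 0 0 0 0 -0.88 45;0 0 0 0 0 -1.02 45;0 0 0 0 0 -1.16 45;0 0 0 0 0 -1.3 45;0 0 0 0 0 -1.44 45;0 0 0 0 0 -1.55 45")

```text
clock: 6.3
tcp_pos: [0.5408, 0.2691, 0.1421]
eef_rot: [-0.0, 0.481, 0.877, 0.0]
force: [0.1, -0.9, -3.0]
finger_gap: 0.062
```

Emit:
servo_tool(moves="0 0 0 0 0 -0.12 45;0 0 0 0 0 -0.26 45;0 0 0 0 0 -0.4 45;0 0 0 0 0 -0.54 45;0 0 0 0 0 -0.68 45;0 0 0 0 0 -0.82 45;0 0 0 0 0 -0.96 45;0 0 0 0 0 -1.1 45;0 0 0 0 0 -1.24 45;0 0 0 0 0 -1.38 45;0 0 0 0 0 -1.5 45;0 0 0 0 0 -1.57 45")

```text
clock: 7.5
tcp_pos: [0.5405, 0.269, 0.1414]
eef_rot: [-0.001, -0.282, 0.959, 0.0]
force: [0.0, -0.2, -2.4]
finger_gap: 0.0618
```

```bash
python3 -c "
from h import *
go(540.5,269.5,143,213.4)
c=shot('scene'); print(c['P'].shape)
p=pts(c,(.541,.269),.1,.042,.066); print('A rim',len(p),rect(p))
for n in('scene','top'):
  c=shot(n)
  cv2.imwrite('pics/%s2.png'%n,cv2.resize(c['frame'][90:240,270:470] if n=='scene' else c['frame'][120:270,60:260],(800,600)))
  for z in ((.158,.182),): p=pts(c,(.541,.269),.1,*z); print(n,len(p),rect(p))
"
```

```text
shift [-0.2  0.4 -1.6] rot [ 0.0009 -0.0014 -0.0118] q [ 0.27  0.57  1.37  0.    1.2  -1.87] t 7.5 F [ 0.  -0.2 -2.4] tcp [540.5 269.  141.4] gap 61.8
(420, 560, 3)
A rim 331 [547.8 272.  163.8  66.9  32.6]
scene 205 [542.4 259.4 163.4  80.5  31.7]
top 254 [500.9 223.7  83.   39.8 171.7]
```

View pics/scene2.png

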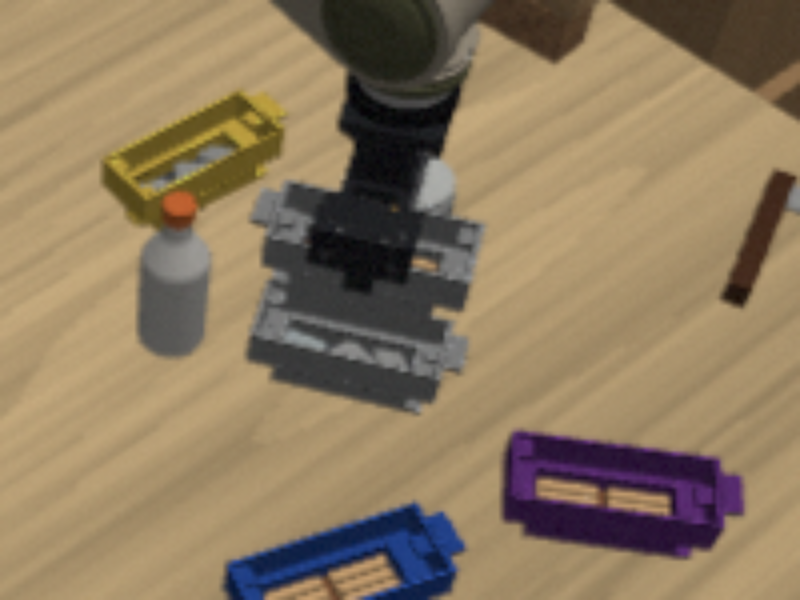

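The half turn is done. B's lip now points left at (265,210) over A's back, and A hasn't moved, with its rim within about 1 mm. Resting on the ledges should put the TCP near z 81.

Emit:
servo_tool(moves="0 0 10 0 0 -0.011 45;0 0 20 0 0 -0.011 45;0 0 30 0 0 -0.011 45;0 0 38 0 0 -0.011 45;0 0 44 0 0 -0.011 45;0 0 49 0 0 -0.011 45;0 0 53 0 0 -0.011 45;0 0 56 0 0 -0.011 45;0 0 57 0 0 -0.011 45;0 0 57 0 0 -0.011 45")

```text
clock: 8.65
tcp_pos: [0.5405, 0.2691, 0.0846]
eef_rot: [-0.001, -0.284, 0.959, 0.0]
force: [-0.2, 0.1, -1.8]
finger_gap: 0.0619
```

```bash
python3 -c "
from h import *
go(540.7,269.1,81,213.4)"
```

```text
shift [-0.2 -0.1  3.6] rot [ 0.0008 -0.001  -0.0068] q [ 0.27  0.64  1.43  0.    1.08 -1.88] t 8.65 F [-0.2  0.1 -1.8] tcp [540.5 269.1  84.6] gap 61.9
```

Emit:
servo_tool(moves="0 0 1 0 0 -0.007 45;0 0 2 0 0 -0.007 45;0 0 3 0 0 -0.007 45;0 0 3.5 0 0 -0.007 45;0 0 4 0 0 -0.007 45;0 0 4 0 0 -0.007 45")

```text
clock: 9.25
tcp_pos: [0.5405, 0.2691, 0.0808]
eef_rot: [-0.001, -0.288, 0.958, 0.0]
force: [-1.1, 0.1, -1.0]
finger_gap: 0.0615
```

Emit:
servo_tool(moves="0 0 0.5 0 0 0 45;0 0 1 0 0 0 45;0 0 1 0 0 0 45")

```text
clock: 9.55
tcp_pos: [0.5406, 0.2691, 0.0807]
eef_rot: [-0.0, -0.288, 0.958, 0.0]
force: [-3.4, -1.3, 6.2]
finger_gap: 0.062
```

Contact at z 80.7, as predicted, so I'll release slowly and then rise.

Emit:
servo_tool(moves="0 0 -0.5 0 0 0 60;0 0 -0.5 0 0 0 66;0 0 -0.5 0 0 0 75;0 0 -0.5 0 0 0 88;0 0 -0.5 0 0 0 88;0 0 -10 0 0 0 88;0 0 -30 0 0 0 88;0 0 -60 0 0 0 88;0 0 -100 0 0 0 88;0 0 -140 0 0 0 88;0 0 -170 0 0 0 88;0 0 -170 0 0 0 88")

```text
clock: 10.75
tcp_pos: [0.5419, 0.2695, 0.2561]
eef_rot: [0.004, -0.288, 0.958, 0.0]
force: [0.5, 0.8, 0.5]
finger_gap: 0.0879
```

```bash
python3 -c "
from h import *
go(521.2,-238.4,200,162.8)"
```

```text
shift [ 297.5 -412.3   54.7] rot [0.0014 0.0083 0.8836] q [ 0.27  0.48  1.21  0.    1.44 -1.89] t 10.75 F [0.5 0.8 0.5] tcp [541.9 269.5 256.1] gap 87.9
```

Emit:
servo_tool(moves="297.5 -412 0 0 0.008 0.884 88;297.5 -412 0 0 0.008 0.884 88;297.5 -412 0 0 0.008 0.884 88;297.5 -412 0 0 0.008 0.884 88;297.5 -412 0 0 0.008 0.884 88;297.5 -412 0 0 0.008 0.884 88;297.5 -412 0 0 0.008 0.884 88;297.5 -412 0 0 0.008 0.884 88;297.5 -412 0 0 0.008 0.884 88;297.5 -412 0 0 0.008 0.884 88;297.5 -412 0 0 0.008 0.884 88;297.5 -412 0 0 0.008 0.884 88")

```text
clock: 11.95
tcp_pos: [0.5201, -0.2392, 0.2541]
eef_rot: [-0.001, 0.151, 0.989, 0.001]
force: [0.0, 0.3, -1.1]
finger_gap: 0.0882
```

```bash
python3 -c "
from h import *
go(521.2,-238.4,120,162.8)
a=(.541,.269)
for n in('top','scene'):
  c=shot(n); p=pts(c,a,.1,.093,.116); print(n,'B',len(p),binpose(p))
  p=pts(c,a,.1,.046,.064); print(n,'A',len(p),binpose(p))
  cv2.imwrite('pics/%s3.png'%n,cv2.resize(c['frame'][90:240,270:470] if n=='scene' else c['frame'][120:270,60:260],(800,600)))
"
```

```text
shift [ -1.    0.8 134.1] rot [ 0.0018 -0.0014 -0.0027] q [-0.64  0.41  1.32  0.    1.41 -1.9 ] t 11.95 F [ 0.   0.3 -1.1] tcp [ 520.1 -239.2  254.1] gap 88.2
top B 623 {'c': array([542.9, 270.2]), 'yaw': -146.6, 'LW': array([164.5,  62.4]), 'endw': array([62., 34.]), 'zmed': np.float64(0.1041)}
top A 241 {'c': array([533.7, 264.5]), 'yaw': 32.9, 'LW': array([147.3,  60.4]), 'endw': array([ 1., 60.]), 'zmed': np.float64(0.0585)}
scene B 403 {'c': array([544.5, 269.5]), 'yaw': -146.7, 'LW': array([163.5,  67.7]), 'endw': array([62., 35.]), 'zmed': np.float64(0.0995)}
scene A 340 {'c': array([555.1, 273.9]), 'yaw': -146.8, 'LW': array([163.5,  61.2]), 'endw': array([37., 17.]), 'zmed': np.float64(0.0537)}
```

View pics/scene3.png

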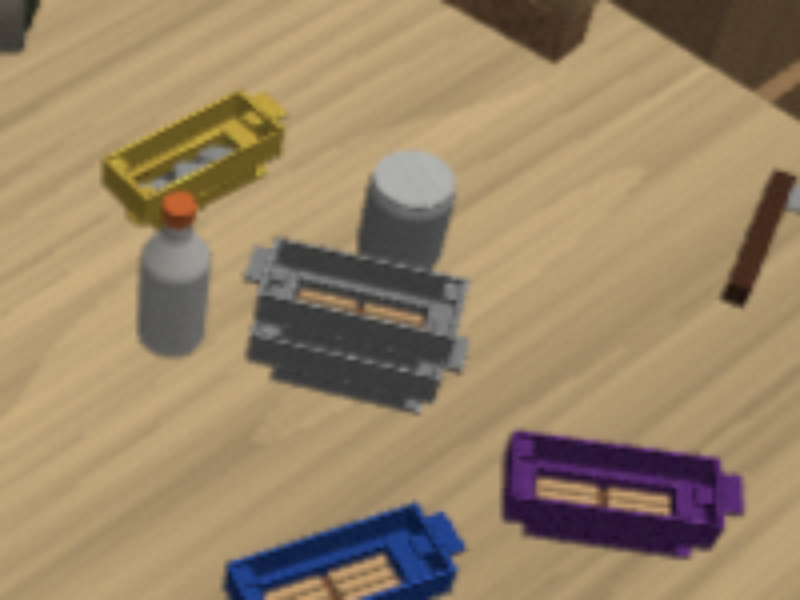

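B rests on the ledges: its rim reads 104 against the expected 106, with the usual bias of about -2. Its lip is over A's back at (260,262), and the dowels are still in it. A, the tin and the glue appear unmoved. Next is binC.

Emit:
servo_tool(moves="1 1 30 0 0 -0.003 88;1 1 70 0 0 -0.003 88;1 1 110 0 0 -0.003 88;1 1 150 0 0 -0.003 88;1 1 180 0 0 -0.003 88;1 1 180 0 0 -0.003 88;1 1 180 0 0 -0.003 88")

```text
clock: 12.75
tcp_pos: [0.5206, -0.2346, 0.0758]
eef_rot: [0.0, 0.147, 0.989, 0.001]
force: [0.2, -0.6, 0.2]
finger_gap: 0.0882
```

```bash
python3 -c "
from h import *
go(519.6,-238.2,30,162.8)
a=(.542,.270)
c=shot('top'); p=pts(c,a,.085,.097,.112)
G=np.c_[p[:,:2]-a,np.ones(len(p))]; print('B rim plane slopes',np.linalg.lstsq(G,p[:,2],rcond=None)[0])
"
```

```text
shift [-0.2 -3.8 45.7] rot [ 0.0016 -0.      0.0051] q [-0.63  0.59  1.54  0.    1.01 -1.91] t 12.75 F [ 0.2 -0.6  0.2] tcp [ 520.6 -234.6   75.8] gap 88.2
B rim plane slopes [-0.00844339 -0.00585609  0.10382335]
```

Emit:
servo_tool(moves="0 -4 15 0 0 0.005 88;0 -4 28 0 0 0.005 88;0 -4 38 0 0 0.005 88;0 -4 45 0 0 0.005 88;0 -4 45 0 0 0.005 88;0 -4 45 0 0 0.005 88")

```text
clock: 13.4
tcp_pos: [0.5199, -0.239, 0.0316]
eef_rot: [0.001, 0.15, 0.989, 0.0]
force: [-0.6, 0.2, 0.6]
finger_gap: 0.088
```

```bash
python3 -c "
from h import *
go(519.6,-238.2,30,162.8)"
```

```text
shift [0.5 0.6 1.6] rot [ 0.001   0.0018 -0.0004] q [-0.64  0.65  1.57  0.    0.92 -1.91] t 13.4 F [-0.6  0.2  0.6] tcp [ 519.9 -239.    31.6] gap 88.0
```

Emit:
servo_tool(moves="0.5 0.5 1 0 0 0 45;0.5 0.5 1 0 0 0 45;0.5 0.5 1 0 0 0 45;0.5 0.5 1 0 0 0 45;0.5 0.5 1 0 0 0 45;0.5 0.5 1 0 0 0 45;0.5 0.5 1 0 0 0 45", newtons=40)

```text
clock: 14.1
tcp_pos: [0.5197, -0.2384, 0.0308]
eef_rot: [0.001, 0.15, 0.989, 0.0]
force: [-0.9, -0.6, 2.5]
finger_gap: 0.0616
```

Emit:
servo_tool(moves="0 0 -5 0 0 0 45;0 0 -15 0 0 0 45;0 0 -30 0 0 0 45;0 0 -50 0 0 0 45;0 0 -75 0 0 0 45;0 0 -100 0 0 0 45;0 0 -130 0 0 0 45;0 0 -160 0 0 0 45;0 0 -185 0 0 0 45;0 0 -200 0 0 0 45;0 0 -210 0 0 0 45;0 0 -210 0 0 0 45")

```text
clock: 15.3
tcp_pos: [0.5194, -0.2386, 0.242]
eef_rot: [0.002, 0.15, 0.989, -0.0]
force: [-0.1, -0.1, -3.5]
finger_gap: 0.0619
```

```bash
python3 -c "
from h import *
go(542.1,270,240,33.4)"
```

```text
shift [128.8 492.5   1.6] rot [4.5000e-03 1.8000e-03 2.2582e+00] q [-0.64  0.41  1.35  0.    1.38 -1.91] t 15.3 F [-0.1 -0.1 -3.5] tcp [ 519.4 -238.6  242. ] gap 61.9
```

Emit:
servo_tool(moves="3 12 0 0 0 0.06 45;10 39 0 0 0 0.18 45;18 68 0 0 0 0.31 45;25 97 0 0 0 0.44 45;33 126 0 0 0 0.58 45;40 155 0 0 0 0.71 45;48 184 0 0 0 0.84 45;56 213 0 0 0 0.98 45;63 242 0 0 0 1.11 45;71 271 0 0 0 1.24 45;78 300 0 0 0 1.37 45;83 316 0 0 0 1.45 45")

```text
clock: 16.5
tcp_pos: [0.5331, 0.0899, 0.2406]
eef_rot: [0.001, 0.769, 0.64, 0.001]
force: [0.4, -0.0, -4.1]
finger_gap: 0.0617
```

```bash
python3 -c "
from h import *
go(542.1,270,240,33.4)"
```

```text
shift [178.8 -23.9   0.5] rot [ 1.700e-03 -6.000e-04  8.049e-01] q [-0.05  0.35  1.45 -0.    1.35  0.13] t 16.5 F [ 0.4 -0.  -4.1] tcp [533.1  89.9 240.6] gap 61.7
```

Emit:
servo_tool(moves="20 -3 0 0 0 0.09 45;47 -6 0 0 0 0.21 45;74 -10 0 0 0 0.33 45;101 -13 0 0 0 0.45 45;128 -17 0 0 0 0.57 45;153 -20 0 0 0 0.69 45;170 -23 0 0 0 0.77 45;179 -24 0 0 0 0.805 45;179 -24 0 0 0 0.805 45;179 -24 0 0 0 0.805 45;179 -24 0 0 0 0.805 45")

```text
clock: 17.6
tcp_pos: [0.542, 0.2696, 0.2401]
eef_rot: [0.0, 0.958, 0.287, 0.0]
force: [-0.4, -0.4, -3.2]
finger_gap: 0.0616
```

```bash
python3 -c "
from h import *
go(542.1,270,131,33.4)"
```

```text
shift [  0.3  -0.4 109.1] rot [ 0.0011 -0.0004 -0.    ] q [ 0.27  0.49  1.23 -0.    1.41  1.26] t 17.6 F [-0.4 -0.4 -3.2] tcp [542.  269.6 240.1] gap 61.6
```

Emit:
servo_tool(moves="0 0 10 0 0 0 45;0 0 25 0 0 0 45;0 0 42 0 0 0 45;0 0 58 0 0 0 45;0 0 72 0 0 0 45;0 0 82 0 0 0 45;0 0 89 0 0 0 45;0 0 93 0 0 0 45;0 0 93 0 0 0 45;0 0 93 0 0 0 45")

```text
clock: 18.6
tcp_pos: [0.5423, 0.2696, 0.1477]
eef_rot: [0.001, 0.958, 0.287, 0.001]
force: [-0.3, -0.4, -3.3]
finger_gap: 0.0615
```

```bash
python3 -c "
from h import *
go(542.1,270,131,33.4)
c=shot('scene'); cv2.imwrite('pics/s4.png',cv2.resize(c['frame'][90:240,270:470],(800,600)))
"
```

```text
shift [ 0.  -0.5 16.7] rot [ 0.0015 -0.0013  0.0001] q [ 0.27  0.57  1.36 -0.    1.21  1.26] t 18.6 F [-0.3 -0.4 -3.3] tcp [542.3 269.6 147.7] gap 61.5
```

View pics/s4.png

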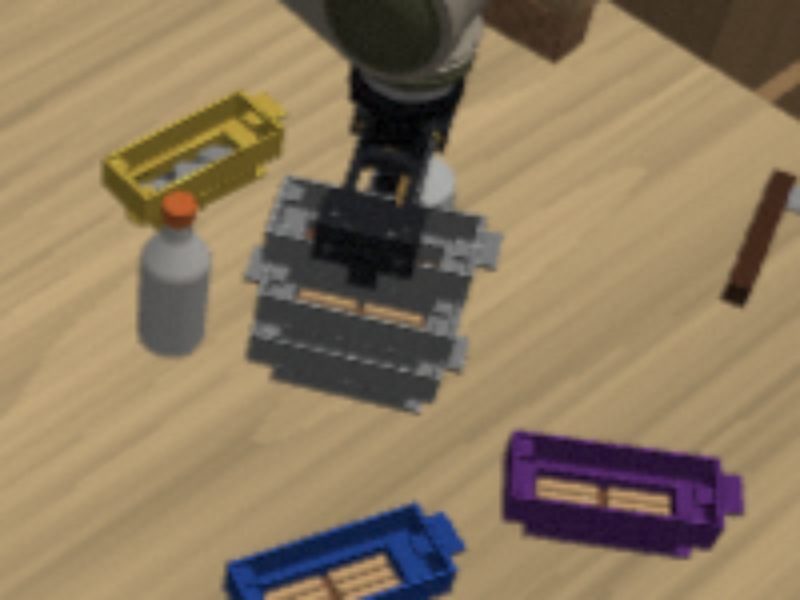

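C hangs level over B with its lip on the right at (490,248), opposite to B's at (260,265), so I'll lower it gently.

Emit:
servo_tool(moves="0 0 3 0 0 0 45;0 0 6 0 0 0 45;0 0 9 0 0 0 45;0 0 11 0 0 0 45;0 0 13 0 0 0 45;0 0 14 0 0 0 45;0 0 14 0 0 0 45")

```text
clock: 19.35
tcp_pos: [0.5423, 0.2696, 0.1336]
eef_rot: [0.001, 0.958, 0.287, 0.001]
force: [-0.4, 0.7, -3.2]
finger_gap: 0.0616
```

Emit:
servo_tool(moves="0 0 1 0 0 0 45;0 0 2 0 0 0 45;0 0 2.5 0 0 0 45;0 0 3 0 0 0 45;0 0 3 0 0 0 45")

```text
clock: 19.85
tcp_pos: [0.5424, 0.2696, 0.1308]
eef_rot: [0.001, 0.958, 0.287, 0.001]
force: [0.3, 0.1, -1.4]
finger_gap: 0.0617
```

Emit:
servo_tool(moves="0 0 0.5 0 0 0 45;0 0 1 0 0 0 45;0 0 1 0 0 0 45")

```text
clock: 20.15
tcp_pos: [0.5424, 0.2696, 0.1307]
eef_rot: [0.001, 0.958, 0.287, 0.001]
force: [-3.3, -1.2, 4.3]
finger_gap: 0.0618
```

Contact at z 130.7, where predicted, so I'll release and rise.

Emit:
servo_tool(moves="0 0 -0.5 0 0 0 60;0 0 -0.5 0 0 0 66;0 0 -0.5 0 0 0 75;0 0 -0.5 0 0 0 88;0 0 -0.5 0 0 0 88;0 0 -10 0 0 0 88;0 0 -30 0 0 0 88;0 0 -60 0 0 0 88;0 0 -90 0 0 0 88;0 0 -120 0 0 0 88;0 0 -140 0 0 0 88;0 0 -140 0 0 0 88")

```text
clock: 21.35
tcp_pos: [0.5428, 0.27, 0.2743]
eef_rot: [0.001, 0.958, 0.287, 0.004]
force: [0.2, 0.6, -0.3]
finger_gap: 0.0879
```

Emit:
servo_tool(moves="-40 40 0 0 0 0 88;-80 80 0 0 0 0 88;-110 110 0 0 0 0 88;-140 140 0 0 0 0 88;-170 170 0 0 0 0 88;-200 200 0 0 0 0 88;-200 220 0 0 0 0 88;-200 240 0 0 0 0 88;-200 260 0 0 0 0 88;-200 280 0 0 0 0 88;-200 280 0 0 0 0 88;-200 280 0 0 0 0 88")

```text
clock: 22.55
tcp_pos: [0.5296, -0.0736, 0.2728]
eef_rot: [0.0, 0.958, 0.287, 0.004]
force: [-0.4, 0.3, 0.4]
finger_gap: 0.0878
```

```bash
python3 -c "
from h import *
a=np.array((.542,.270))
for n in('top','scene'):
  c=shot(n); p=pts(c,a,.1,.143,.166); print(n,'C',len(p),binpose(p))
  p=pts(c,a,.085,.147,.164); G=np.c_[p[:,:2]-a,np.ones(len(p))]; print('slopes',np.linalg.lstsq(G,p[:,2],rcond=None)[0].round(4))
  p=pts(c,a,.1,.046,.064); print('A part',rect(p))
  print('tin',rect(pts(c,(.473,.401),.06,.078,.092)),'glue',rect(pts(c,(.422,.1885),.03,.138,.16)),'sander',rect(pts(c,(.509,-.373),.08,.02,.03)))
  f=c['frame'][90:240,270:470] if n=='scene' else c['frame'][120:270,60:260]
  cv2.imwrite('pics/%s5.png'%n,cv2.resize(f,(800,600)))
go(0,0,0,0)
"
```

```text
top C 705 {'c': array([543.1, 269.6]), 'yaw': 33.7, 'LW': array([165.2,  63. ]), 'endw': array([34., 62.]), 'zmed': np.float64(0.1543)}
slopes [ 0.0085 -0.      0.1538]
A part [543.5 241.7 157.1  56.7  10.3]
tin [473.3 401.9  65.1  64.5  32.6] glue [420.6 189.8  25.   23.9  92.9] sander [ 508.4 -372.3  100.5   50.9  159. ]
scene C 419 {'c': array([544.5, 268.6]), 'yaw': 32.5, 'LW': array([164.2,  68.5]), 'endw': array([36., 62.]), 'zmed': np.float64(0.1495)}
slopes [ 0.0038 -0.0056  0.1509]
A part [561.7 256.2 166.6  50.1  44.7]
tin [474.7 400.4  65.5  63.  101.9] glue [422.3 188.8  25.8  24.3 138.8] sander [ 509.6 -373.8   99.3   49.9  159.6]
shift [-403.7 -353.7  269.2] rot [ 0.0007 -0.0084  0.5838] q [-0.36  0.31  1.41  0.    1.41  0.63] t 22.65 F [-0.8  0.1  0.3] tcp [529.6 -73.1 273.4] gap 87.8
```

View pics/scene5.png

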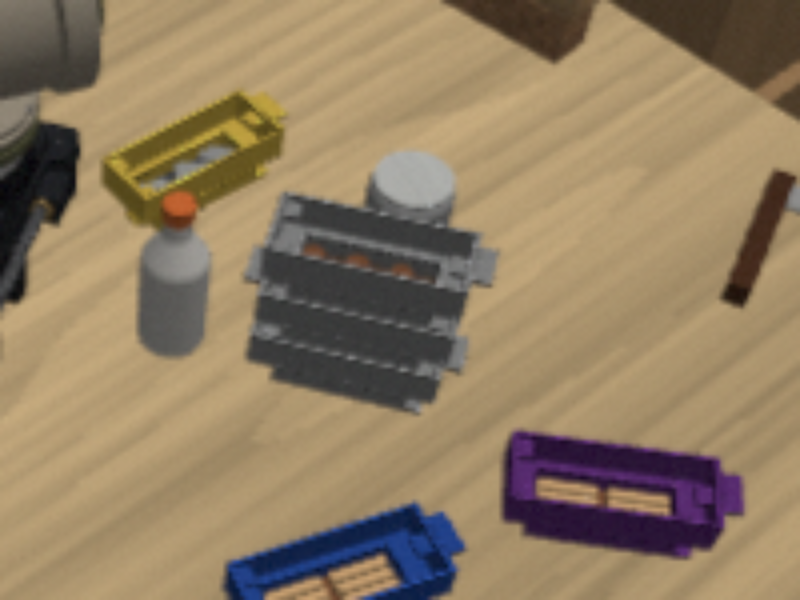

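The tower of three is up, with lips alternating right, left and right. The knobs are still in C, the top rim reads 154 against the expected 156, and the tin, glue and sander are where they were.

```bash
python3 -c "
from station import job
print(job.sign_off())"
```

```text
the job is handed in; nothing more can be done
None
```

I built the tower of three where binA stands and handed the job in at about 22.7 s on the robot's clock. I lifted binB out, turned it half a turn and set it on binA's ledges, then set binC half a turn from it on top.

**Seating:** Both bins met the ledges within a millimetre of the predicted height. From the top camera, the rims read 104 mm (106 expected) and 154 mm (156 expected); it also read low before any move. The fitted rim slopes are under about 0.6°. The scene camera read the rims lower still, near 100 mm and 150 mm, as it also did at the start.

**Alignment:** The lips alternate front, back, front. BinB and binC agree to about 1 mm. They sit about 2–3 mm along x from the pair's first measured position, inside the 3.5 mm play.

**Other objects:** The tin, the glue bottle and the sanding block read within about 1.5 mm of where they were. The dowels were in binB and the knobs in binC when last seen. BinA's hinges are now hidden, but they were in place before it was covered.

**Less certain:** Once covered, binA could not be measured cleanly, and its final fits were unusable. That it has not moved rests on a rim fit good to about 1 mm taken before binB was set down, and on its lip staying at the same place in the picture afterwards.

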